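# Grade three sprung instrument feet by feel

### The job

Test the three identical-looking instrument feet in the rack from left to right: press each one's rubber cap down about 4 mm (never more than 6 mm), hold it there a moment and feel how hard it pushes back. Then stand the softest foot upright in the round dish and the hardest upright in the square tray, leave the medium one fully seated in the rack, and do not disturb the other things on the bench.

Things in the scene. Friction and masses are not known exactly. Their poses are not given: they have to be found in the camera images.
- seat_left (a point): centre of the foot that stands in the rack's left (+y) end seat at the start: steel cylinder 38 mm across, 40 mm tall, with a rubber cap 33 mm across on a bellows, 58 mm in all, 80 g. The point (fixed to the rack) is 29 mm above the foot's underside, 29 mm below the unpressed cap's top, 37 mm above the bench. The feet look identical; which stiffness stands where is shuffled.
- seat_middle (a point): centre of the foot that stands in the rack's middle seat at the start: steel cylinder 38 mm across, 40 mm tall, with a rubber cap 33 mm across on a bellows, 58 mm in all, 80 g. The point (fixed to the rack) is 29 mm above the foot's underside, 29 mm below the unpressed cap's top, 37 mm above the bench. The cap goes 8 mm down to a hard stop (harmful) and springs back: it starts to give at 1, 2 or 4 N and at 4 mm resists 4.5, 9 or 18 N (soft, medium, hard foot).
- seat_right (a point): centre of the foot that stands in the rack's right (-y) end seat at the start: steel cylinder 38 mm across, 40 mm tall, with a rubber cap 33 mm across on a bellows, 58 mm in all, 80 g. The point (fixed to the rack) is 29 mm above the foot's underside, 29 mm below the unpressed cap's top, 37 mm above the bench. Rack: fixed plate 80 x 240 x 14 mm; seats are 41 mm round recesses 6 mm deep, 75 mm apart along the frame's y (+y to the left seat).
- round_dish_floor (a point): round steel dish, 120 mm across the rim, 16 mm high, wall 3 mm, fixed to the bench; this point is the centre of its flat inner floor (108 mm across), 3 mm above the bench
- square_tray_floor (a point): square steel tray, 112 x 112 mm, 16 mm high, wall 3 mm, fixed to the bench; this point is the centre of its flat inner floor (106 x 106 mm), 3 mm above the bench; x and y run parallel to its sides
- marker: bystander, not to be disturbed: black-capped marker pen lying near the bench's front edge; origin at the centre of its underside
- bung: bystander, not to be disturbed: cream rubber stopper 24 mm wide, 22 mm tall; origin at the centre of its underside
- forceps: bystander, not to be disturbed: steel forceps lying at the right, 132 mm long; origin at the centre of its underside
- tape: bystander, not to be disturbed: roll of tape, 72 mm across, 19 mm high, at the left; origin at the centre of its underside
- petri: bystander, not to be disturbed: clear covered dish, 60 mm across, 15 mm high, behind the rack; origin at the centre of its underside
- timer: bystander, not to be disturbed: white bench timer, 43 x 66 x 57 mm, at the back; origin at the centre of its underside
Not all that is in view belongs to the job. What is shaped like the part that bears square_tray_floor but turquoise is not meant.

How it is judged (in metres and radians):
On the way, in this order (a step that is already met when the one before it is completed fails the run):
1. the foot in the left seat is pressed down 3 to 6.5 mm and held there 0.2 s (((distance between medium_foot_cap_c1 and medium_foot_c1 between 0.0185 and 0.022 m and horizontal distance between medium_foot_c1 and seat_left below 0.012 m) or (distance between hard_foot_cap_c1 and hard_foot_c1 between 0.0185 and 0.022 m and horizontal distance between hard_foot_c1 and seat_left below 0.012 m) or (distance between soft_foot_cap_c1 and soft_foot_c1 between 0.0185 and 0.022 m and horizontal distance between soft_foot_c1 and seat_left below 0.012 m))), for 0.2 s.
2. the foot in the middle seat is pressed down 3 to 6.5 mm and held there 0.2 s (((distance between medium_foot_cap_c1 and medium_foot_c1 between 0.0185 and 0.022 m and horizontal distance between medium_foot_c1 and seat_middle below 0.012 m) or (distance between hard_foot_cap_c1 and hard_foot_c1 between 0.0185 and 0.022 m and horizontal distance between hard_foot_c1 and seat_middle below 0.012 m) or (distance between soft_foot_cap_c1 and soft_foot_c1 between 0.0185 and 0.022 m and horizontal distance between soft_foot_c1 and seat_middle below 0.012 m))), for 0.2 s.
3. the foot in the right seat is pressed down 3 to 6.5 mm and held there 0.2 s (((distance between medium_foot_cap_c1 and medium_foot_c1 between 0.0185 and 0.022 m and horizontal distance between medium_foot_c1 and seat_right below 0.012 m) or (distance between hard_foot_cap_c1 and hard_foot_c1 between 0.0185 and 0.022 m and horizontal distance between hard_foot_c1 and seat_right below 0.012 m) or (distance between soft_foot_cap_c1 and soft_foot_c1 between 0.0185 and 0.022 m and horizontal distance between soft_foot_c1 and seat_right below 0.012 m))), for 0.2 s.
At the end, for the whole second after the job is handed in: Softest foot upright (0.12 rad) on the round dish's floor within 37 mm of its centre; hardest upright on the square tray's floor within 36 mm of centre along each side; medium foot fully down in a rack seat, within 5 mm of its centre; caps unpressed (angle between each of medium_foot_c1, hard_foot_c1, soft_foot_c1's own z axis and vertical below 0.12 rad and distance between medium_foot_cap_c1 and medium_foot_c1 above 0.024 m and distance between hard_foot_cap_c1 and hard_foot_c1 above 0.024 m and distance between soft_foot_cap_c1 and soft_foot_c1 above 0.024 m and z of soft_foot_c1 in the frame of round_dish_floor between 0.024 and 0.034 m and horizontal distance between soft_foot_c1 and round_dish_floor below 0.037 m and z of hard_foot_c1 in the frame of square_tray_floor between 0.024 and 0.034 m and x of hard_foot_c1 in the frame of square_tray_floor between -0.036 and 0.036 m and y of hard_foot_c1 in the frame of square_tray_floor between -0.036 and 0.036 m and ((horizontal distance between medium_foot_c1 and seat_left below 0.005 m and distance between medium_foot_c1 and seat_left below 0.005 m) or (horizontal distance between medium_foot_c1 and seat_middle below 0.005 m and distance between medium_foot_c1 and seat_middle below 0.005 m) or (horizontal distance between medium_foot_c1 and seat_right below 0.005 m and distance between medium_foot_c1 and seat_right below 0.005 m))); the robot touches nothing.
It fails at once if a foot's cap is pressed more than 6.5 mm (distance between medium_foot_cap_c1 and medium_foot_c1 below 0.0185 m or distance between hard_foot_cap_c1 and hard_foot_c1 below 0.0185 m or distance between soft_foot_cap_c1 and soft_foot_c1 below 0.0185 m).
It fails at once if a bystander is moved by more than 15 mm (distance of any of marker, bung, forceps, tape, petri, timer from where it was at the start of the episode above 0.015 m).
It also fails if it takes over 72 s, if anything falls off the work surface, if the arm or the gripper's body presses on something with over 40 N, if the wrist force passes 120 N, or if a joint passes its speed limit or range.

### The arm

A 6-joint arm with a two-finger parallel gripper is mounted at the origin on a cart in front of the work surface, level with it; the furniture and walls round the work are solid. World frame = base frame: x ahead of the robot, y to its left, z up, the work surface at z = 0. Lengths are in m, angles in degrees, forces in N, time in s.
With the tool pointing down it reaches from about 0.25 to 0.725 m from the base axis. Payload 9.7 kg.
Tool frame: the origin (TCP) lies on the centre line of the jaws, within the pads' length; the fingertips stand tip_reach ahead of it and the grasp point (between the pads) lies 2 mm behind it (tip_reach is the distance from the TCP to the fingertips, in m); z points along the fingers, y is the direction in which the jaws open and shut (so a half turn about z gives the same grasp; the last joint's range is limited). The gripper opens to 85 mm and grips with 20 to 120 N. Pads are 22 mm wide; open, the fingers measure 114 mm over their backs; the gripper's body (76 mm by 85 mm) begins 54 mm behind the grasp point. The pads swing forward as they close: fully open they stand 13 mm farther back than shut.
Start: joints at [74.427, 4.979, 10.078, 95.1, 0, 90], TCP at [0.148, 0.53, 0.248] pointing down, gripper open.
Joint ranges: [-179.16, 179.16], [-48.56, 103.87], [-65.8, 70.77], [-126.05, 130.52], [-82.76, 87.17], [-180, 180]. Speed limits (degrees/s): [127.2, 127.2, 147.25, 180, 180, 180].

### API

Orientations are given as [roll, pitch, yaw] about the fixed x, y, z axes, in that order (R = Rz(yaw) Ry(pitch) Rx(roll)).
In Python, from workcell import get_obs, camera, calibration, job_done, tip_reach gives the robot as it stands.
- The arm moves only by the tool apply_moves, never from a script. Its argument "rows" is a list of rows, each a list of 7 numbers: the shift along the world's x, y, z in mm, then the turn, a rotation vector about the world's x, y, z in degrees, then the closure, from 0 (fully open) to 1 (shut). A call has 1 to 20 rows; each row shifts and turns the commanded pose from where the row before left it; what a row does not reach is not made up. A row lasts 1/8 s, in which the tool goes at most 62.5 mm and 10.7 degrees, less where a joint would pass 70% of its speed; a pose out of reach is approached as far as the arm can. A call with a gripper value outside its range is refused whole. The fingers move at their own pace and stop on an object; "grip_force" is the grip in N (left out, the last holds). Time passes only in rows, so rows that do not move let the fingers close. It gives the time, the measured TCP pose, the force and the opening at its end, in the units of the state.
- get_obs(): the state, without advancing time (a new reading comes with each control period).
- camera(name): name is "side" or "top" or "wrist"; returns the picture (400x640x3 uint8, red, green, blue); there is no depth.
- calibration(name): a dict with "intrinsics" (3x3 intrinsics, pixels), "T" (4x4, takes a point from camera to world coordinates); the wrist camera has in their place "mount" (4x4, takes a point from camera to tool coordinates, whose origin is the TCP and whose axes are the flange's). Camera axes: x right, y down, z forward; pixel columns grow to the right and rows downward; lengths in m; the calibration is good to about 2 mm. A picture is of the moment at which its call begins: read the wrist's pose just before it. calibration takes no time and is no camera call.
- job_done(): hands the job in, once; it reports no verdict.
The state is a dict: "time": time; "q": joint angles; "qd": joint speeds; "joint_efforts": joint torques, N m; "ee_pos": TCP position; "tcp_rot": TCP orientation; "wrist_force": force on the tool from outside, world axes, zero at the start; "torque": the same for the moment, N m; "opening": finger opening in m.
Only numpy, scipy, OpenCV 4.12 (cv2) and the standard library are available. Lean on these libraries where they do the work, as an engineer would, in place of code of your own. Each camera call takes 0.05 s, during which the arm holds its last target.

## Working session

There is one attempt and no reset: what is moved stays moved. The work goes in short steps, Python scripts to look and compute and a tool call to move; the robot and the scene stay as the last step left them, time stands still between calls to the robot, and variables do not carry over. Pictures are saved under pics/ and viewed, and the job is handed in when it is done.

Besides the shell and the picture viewer there is one more tool, called after "Request:" by a JSON object that holds its "op" and its "data", one argument or row to a line. apply_moves: Moves the arm, as the interface text tells. Its arguments: {"type":"object","properties":{"rows":{"type":"array","items":{"type":"array","items":{"type":"number"}}},"grip_force":{"type":"number"}},"required":["rows"]}

```bash
mkdir -p pics; ls; python3 - <<'E'
from workcell import *
import cv2,numpy as np
np.set_printoptions(precision=4,suppress=True)
print(get_obs(), tip_reach)
for n in ("top","side","wrist"):
    c=calibration(n); print(n,c)
    cv2.imwrite(f"pics/{n}0.png",camera(n)[:,:,::-1])
E
```

```text
pics
{'time': 0.0, 'q': array([74.4273,  5.0096, 10.0326, 95.0981, -0.0008, 89.9981]), 'qd': array([-0.0433, -0.0184,  0.0425,  0.0568, -0.0089, -0.0014]), 'joint_efforts': array([ -0.0006, -52.0384,  46.481 ,   0.0163,  -0.    ,  -0.    ]), 'ee_pos': array([0.1476, 0.5296, 0.2476]), 'tcp_rot': array([-179.9249,    0.0008,  164.4292]), 'wrist_force': array([ 0.062, -0.529,  0.399]), 'torque': array([ 0.0326, -0.0149,  0.0072]), 'opening': 0.0853199763886105} 0.017
top {'intrinsics': array([[452.6818,   0.    , 317.9477],
       [  0.    , 452.6818, 199.4113],
       [  0.    ,   0.    ,   1.    ]]), 'T': array([[-0.0297, -0.9722,  0.2321,  0.2756],
       [-0.9996,  0.0285, -0.0086, -0.0075],
       [ 0.0018, -0.2322, -0.9727,  1.208 ],
       [ 0.    ,  0.    ,  0.    ,  1.    ]])}
side {'intrinsics': array([[397.1231,   0.    , 322.8624],
       [  0.    , 397.1231, 197.6272],
       [  0.    ,   0.    ,   1.    ]]), 'T': array([[-0.9965, -0.0203,  0.0815,  0.4668],
       [-0.0813,  0.475 , -0.8762,  0.9631],
       [-0.021 , -0.8798, -0.4749,  0.5711],
       [ 0.    ,  0.    ,  0.    ,  1.    ]])}
wrist {'intrinsics': array([[326.8313,   0.    , 323.2154],
       [  0.    , 326.8313, 206.6509],
       [  0.    ,   0.    ,   1.    ]]), 'mount': array([[ 0.0006, -0.9509, -0.3093,  0.0797],
       [ 1.    ,  0.0007, -0.0003,  0.0007],
       [ 0.0005, -0.3093,  0.9509, -0.1262],
       [ 0.    ,  0.    ,  0.    ,  1.    ]])}
```

View pics/top0.png

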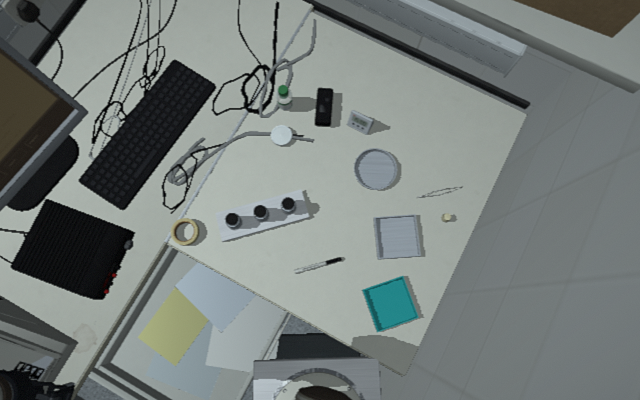

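View pics/side0.png

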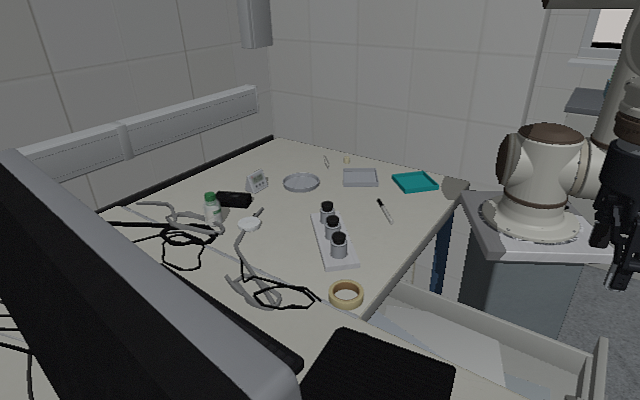

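View pics/wrist0.png

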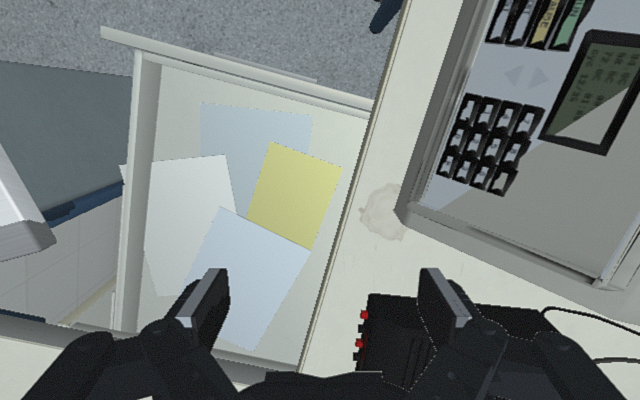

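The top view shows the rack feet at about (233,220), (261,212) and (288,204). The round dish is at (376,170), the grey tray at (398,237), and the turquoise decoy at (391,303). I'll zoom in next.

```bash
cat > h.py <<'E'
from workcell import *
import cv2,numpy as np
from scipy.spatial.transform import Rotation as R
np.set_printoptions(precision=4,suppress=True)
def ray(n,uv,z,T=None):
    c=calibration(n); T=c['T'] if T is None else T
    d=T[:3,:3]@np.linalg.solve(c['intrinsics'],[uv[0],uv[1],1.]); o=T[:3,3]
    return o+d*(z-o[2])/d[2]
def wT(o=None):
    o=o or get_obs(); M=np.eye(4); M[:3,:3]=R.from_euler('xyz',o['tcp_rot'],degrees=True).as_matrix(); M[:3,3]=o['ee_pos']
    return M@calibration('wrist')['mount']
def proj(n,p,T=None):
    c=calibration(n); T=c['T'] if T is None else T
    q=np.linalg.inv(T)@np.append(p,1.); q=c['intrinsics']@q[:3]; return q[:2]/q[2]
E
python3 - <<'E'
from h import *
im=cv2.imread('pics/top0.png')
a=im[180:250,205:325]; cv2.imwrite('pics/za.png',cv2.resize(a,None,fx=6,fy=6,interpolation=cv2.INTER_CUBIC))
b=im[140:270,340:470]; cv2.imwrite('pics/zb.png',cv2.resize(b,None,fx=4.5,fy=4.5,interpolation=cv2.INTER_CUBIC))
for n,uv,z in [('L',(233,219),.066),('M',(261,211),.066),('R',(288,202.5),.066),('dish',(376,170),.01),('tray',(398,237),.003)]: print(n,ray('top',uv,z))
E
```

```text
L [0.5028 0.2018 0.066 ]
M [0.5217 0.13   0.066 ]
R [0.5421 0.0601 0.066 ]
dish [ 0.6403 -0.181   0.01  ]
tray [ 0.4531 -0.2299  0.003 ]
```

View pics/za.png

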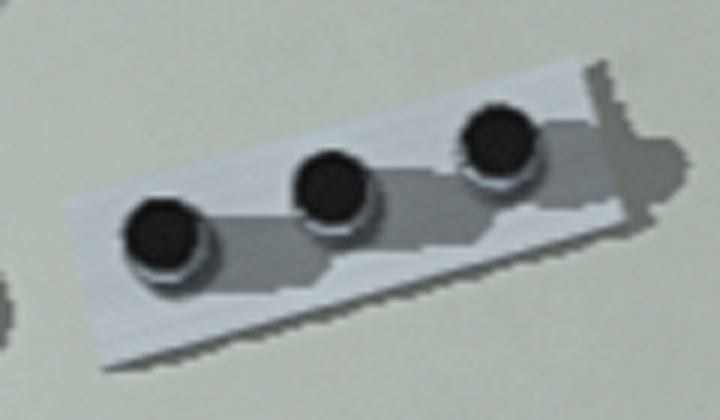

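View pics/zb.png

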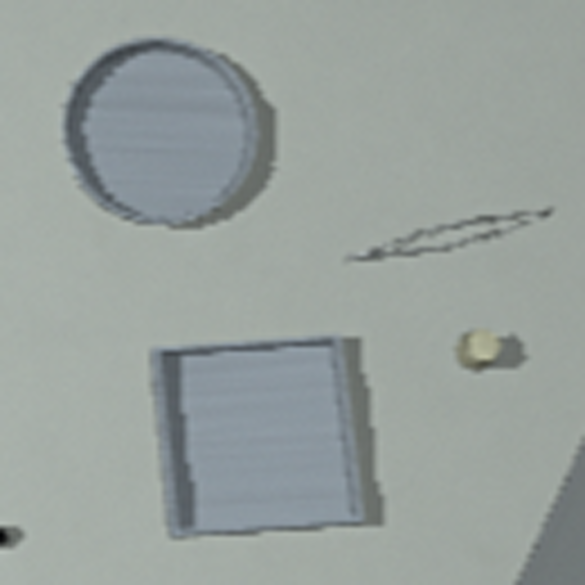

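The cap, dish and tray measurements agree with the given sizes: seat spacing comes out near 74 mm and the rack yaw near 15.4°. I'll move above the left foot with the jaws shut, tool y across the rack, and refine with the wrist camera.

Request:
{"op": "apply_moves", "data": {
  "rows": [
    [25,-24,-2,0,0,-4.2,1],
    [25,-24,-2,0,0,-4.2,1],
    [25,-24,-2,0,0,-4.2,1],
    [25,-24,-2,0,0,-4.2,1],
    [25,-24,-2,0,0,-4.2,1],
    [25,-24,-2,0,0,-4.2,1],
    [25,-24,-2,0,0,-4.2,1],
    [25,-24,-2,0,0,-4.2,1],
    [25,-24,-2,0,0,-4.2,1],
    [25,-24,-2,0,0,-4.2,1],
    [25,-24,-2,0,0,-4.2,1],
    [25,-24,-2,0,0,-4.2,1],
    [25,-24,-2,0,0,-4.2,1],
    [25,-20,-2,0,0,-4.2,1],
    [0,0,0,0,0,0,1],
    [0,0,0,0,0,0,1]
  ],
  "grip_force": 40
}}

```text
time: 2.15
ee_pos: [0.4973, 0.1979, 0.2201]
tcp_rot: [-180.0, -0.0, 105.7]
wrist_force: [0.3, -0.7, 0.1]
opening: 0.0002
```

```bash
python3 - <<'E'
from h import *
o=get_obs(); print(o)
im=camera('wrist')[:,:,::-1]; cv2.imwrite('pics/w1.png',im)
T=wT(o)
for n,p in [('L',ray('top',(232,218.8),.066)),('M',ray('top',(260.2,211.3),.066)),('R',ray('top',(288.3,203.7),.066))]: print(n,p,proj('wrist',p,T))
for n,p in [('dish',ray('top',(376,169.6),.016)),('tray',ray('top',(397.4,237.1),.016))]: print(n,p,proj('wrist',p,T))
E
```

```text
{'time': 2.15, 'q': array([21.6969,  2.4748,  4.3099, 91.8725,  0.0122, 96.0349]), 'qd': array([ 0.8695, -0.5706, -0.0249,  0.0232, -0.0109, -0.0256]), 'joint_efforts': array([ -0.9188, -48.9129,  46.839 ,  -0.0635,  -0.0362,   0.0088]), 'ee_pos': array([0.4973, 0.1979, 0.2201]), 'tcp_rot': array([-179.9615,   -0.0082,  105.662 ]), 'wrist_force': array([ 0.2714, -0.7134,  0.1489]), 'torque': array([ 0.0057,  0.031 , -0.0188]), 'opening': 0.0002254773546403199}
L [0.5034 0.2044 0.066 ] [331.9548 189.7841]
M [0.521  0.1321 0.066 ] [328.522  264.8942]
R [0.5389 0.0594 0.066 ] [325.8604 330.0565]
dish [ 0.6396 -0.1802  0.016 ] [347.8131 458.1728]
tray [ 0.451  -0.2259  0.016 ] [210.5536 454.4717]
```

View pics/w1.png

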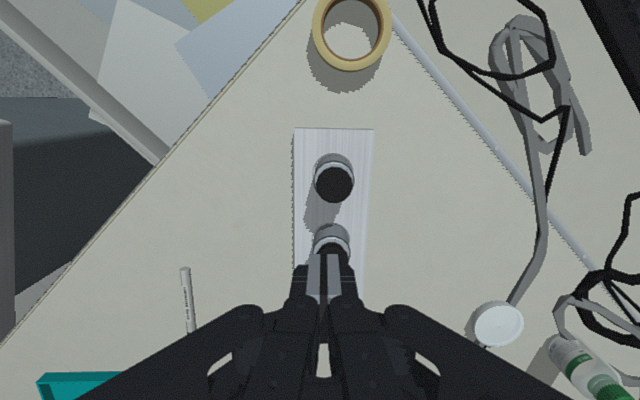

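The left cap is at about (333,183) in the wrist view; the top camera predicted (332,190). I'll measure the ellipse properly.

```bash
python3 - <<'E'
from h import *
T=wT(); im=cv2.imread('pics/w1.png')
g=cv2.cvtColor(im,6)[155:215,300:370]
_,m=cv2.threshold(g,60,255,cv2.THRESH_BINARY_INV)
cs,_=cv2.findContours(m,0,1)
for c in cs:
    if cv2.contourArea(c)>200:
        e=cv2.fitEllipse(c); uv=np.array(e[0])+[300,155]; print(uv,e[1:],ray('wrist',uv,.066,T))
        x,y,w,h=cv2.boundingRect(c); print(x+300,y+155,w,h)
        uvl=(x+300-.5,uv[1]);uvr=(x+300+w-.5,uv[1]); print(ray('wrist',uvl,.066,T)-ray('wrist',uvr,.066,T))
# top
im=cv2.imread('pics/top0.png'); g=cv2.cvtColor(im,6)[180:250,205:325]
_,m=cv2.threshold(g,75,255,cv2.THRESH_BINARY_INV); 
cs,_=cv2.findContours(m,0,1)
for c in cs:
    if cv2.contourArea(c)>60:
        e=cv2.fitEllipse(c); uv=np.array(e[0])+[205,180]; print('top',uv,e[1:],ray('top',uv,.066))
E
```

```text
[333.5543 184.7239] ((34.40144729614258, 35.41269302368164), 64.63082885742188) [0.5034 0.2094 0.066 ]
315 167 38 36
[-0.0323 -0.0091  0.    ]
top [231.8398 218.5763] ((11.369619369506836, 12.131905555725098), 70.35603332519531) [0.504  0.2048 0.066 ]
top [259.9509 210.7877] ((11.053850173950195, 12.0128173828125), 70.24893951416016) [0.5223 0.1327 0.066 ]
top [288.0281 203.3248] ((10.887578010559082, 11.998706817626953), 91.2579116821289) [0.54   0.0601 0.066 ]
```

Request:
{"op": "apply_moves", "data": {
  "rows": [
    [3,4,-30,0,0,0,1],
    [3,4,-30,0,0,0,1],
    [0,0,-30,0,0,0,1],
    [0,0,-25,0,0,0,1],
    [0,0,-10,0,0,0,1],
    [0,0,-5,0,0,0,1],
    [0,0,0,0,0,0,1],
    [0,0,0,0,0,0,1]
  ]
}}

```text
time: 3.2
ee_pos: [0.5041, 0.206, 0.0913]
tcp_rot: [179.9, -0.0, 105.6]
wrist_force: [-0.4, 0.1, -0.5]
opening: 0.0003
```

```bash
python3 - <<'E'
from h import *
o=get_obs(); print(o)
cv2.imwrite('pics/w2.png',camera('wrist')[:,:,::-1])
E
```

```text
{'time': 3.2, 'q': array([22.2325,  4.0148, -8.3145, 77.5894,  0.0009, 96.6007]), 'qd': array([-0.0354,  0.0601,  0.0085, -0.1241,  0.0453,  0.0556]), 'joint_efforts': array([  0.0782, -50.7897,  46.3049,  -0.0024,   0.0024,  -0.0004]), 'ee_pos': array([0.5041, 0.206 , 0.0913]), 'tcp_rot': array([179.9194,  -0.0103, 105.6318]), 'wrist_force': array([-0.435 ,  0.105 , -0.5386]), 'torque': array([-0.0432, -0.0314,  0.0126]), 'opening': 0.00027932784751102886}
```

View pics/w2.png

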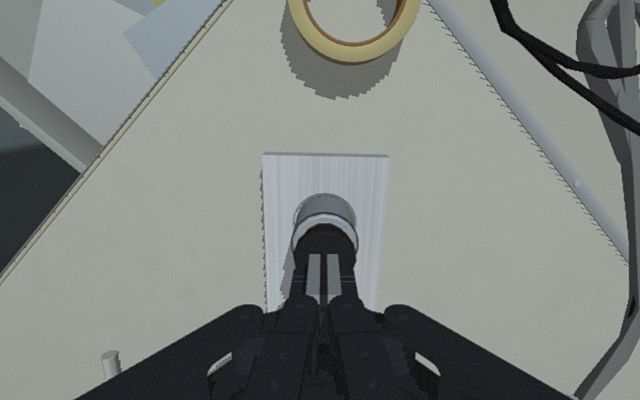

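The tips hang over the left cap, which spans roughly columns 298–357 in view. I'll descend slowly: 5 mm first, then 1 mm steps while watching the force.

Request:
{"op": "apply_moves", "data": {
  "rows": [
    [0,0,-2,0,0,0,1],
    [0,0,-2,0,0,0,1],
    [0,0,-1,0,0,0,1],
    [0,0,-1,0,0,0,1],
    [0,0,0,0,0,0,1],
    [0,0,0,0,0,0,1]
  ]
}}

```text
time: 4.0
ee_pos: [0.5037, 0.2058, 0.0843]
tcp_rot: [180.0, -0.0, 105.6]
wrist_force: [-0.2, -0.4, -0.5]
opening: -0.0
```

Request:
{"op": "apply_moves", "data": {
  "rows": [
    [0,0,-1,0,0,0,1],
    [0,0,-1,0,0,0,1],
    [0,0,0,0,0,0,1],
    [0,0,0,0,0,0,1]
  ]
}}

```text
time: 4.5
ee_pos: [0.5037, 0.2058, 0.0824]
tcp_rot: [180.0, -0.0, 105.6]
wrist_force: [0.0, 0.6, 1.4]
opening: -0.0004
```

Request:
{"op": "apply_moves", "data": {
  "rows": [
    [0,0,-1,0,0,0,1],
    [0,0,0,0,0,0,1],
    [0,0,0,0,0,0,1]
  ]
}}

```text
time: 4.88
ee_pos: [0.5037, 0.2058, 0.0814]
tcp_rot: [180.0, -0.0, 105.6]
wrist_force: [-0.5, -0.4, 2.6]
opening: -0.0002
```

Request:
{"op": "apply_moves", "data": {
  "rows": [
    [0,0,-1,0,0,0,1],
    [0,0,-1,0,0,0,1],
    [0,0,0,0,0,0,1],
    [0,0,0,0,0,0,1]
  ]
}}

```text
time: 5.38
ee_pos: [0.5037, 0.2058, 0.0794]
tcp_rot: [180.0, -0.0, 105.6]
wrist_force: [-0.4, 0.2, 4.0]
opening: 0.0001
```

Request:
{"op": "apply_moves", "data": {
  "rows": [
    [0,0,-1,0,0,0,1],
    [0,0,0,0,0,0,1],
    [0,0,0,0,0,0,1],
    [0,0,0,0,0,0,1],
    [0,0,0,0,0,0,1]
  ]
}}

```text
time: 6.0
ee_pos: [0.5037, 0.2058, 0.0783]
tcp_rot: [180.0, -0.0, 105.6]
wrist_force: [-0.1, 0.0, 5.4]
opening: 0.0
```

```bash
python3 - <<'E'
from h import *
for i in range(4):
    o=get_obs(); print(o['ee_pos'],o['wrist_force']); camera('wrist')
E
```

```text
[0.5037 0.2058 0.0783] [-0.1467  0.0108  5.4268]
[0.5037 0.2058 0.0783] [-0.3224  0.5673  5.1522]
[0.5037 0.2058 0.0784] [-0.895   0.0219  4.6885]
[0.5037 0.2058 0.0783] [-0.3464  0.1641  4.9958]
```

The left foot pushes back about 5.1 N at 4.65 mm, with contact at TCP z = 0.083, so it is the soft one. Moving on to the middle foot.

Request:
{"op": "apply_moves", "data": {
  "rows": [
    [0,0,5,0,0,0,1],
    [0,0,12,0,0,0,1],
    [5,-18,0,0,0,0,1],
    [5,-18,0,0,0,0,1],
    [5,-18,0,0,0,0,1],
    [4,-19,0,0,0,0,1],
    [0,0,-8,0,0,0,1],
    [0,0,-2,0,0,0,1],
    [0,0,-1,0,0,0,1],
    [0,0,0,0,0,0,1],
    [0,0,0,0,0,0,1]
  ]
}}

```text
time: 7.58
ee_pos: [0.5227, 0.1331, 0.0844]
tcp_rot: [180.0, -0.0, 105.7]
wrist_force: [0.0, 0.3, 0.1]
opening: -0.0001
```

```bash
python3 - <<'E'
from h import *
cv2.imwrite('pics/w3.png',camera('wrist')[:,:,::-1])
o=get_obs();print(o['ee_pos'],o['wrist_force'])
E
```

```text
[0.5227 0.1331 0.0845] [-0.2982  0.0798  0.1545]
```

View pics/w3.png

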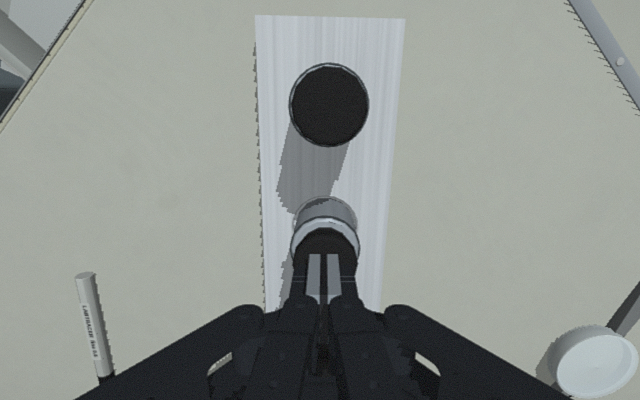

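The left cap is now clearly visible at (329,105), and the tips are over the middle cap. Pressing the middle foot.

Request:
{"op": "apply_moves", "data": {
  "rows": [
    [0,0,-1,0,0,0,1],
    [0,0,-1,0,0,0,1],
    [0,0,-1,0,0,0,1],
    [0,0,0,0,0,0,1],
    [0,0,0,0,0,0,1]
  ]
}}

```text
time: 8.25
ee_pos: [0.5228, 0.1329, 0.0816]
tcp_rot: [180.0, -0.0, 105.6]
wrist_force: [-1.6, 0.4, 5.2]
opening: 0.0001
```

```bash
python3 - <<'E'
from h import *
im=cv2.imread('pics/w3.png'); o=get_obs(); print(o['ee_pos'],o['wrist_force'])
o['ee_pos']=np.array([.5227,.1331,.0845]); o['tcp_rot']=np.array([180,0,105.65]); T=wT(o)
g=cv2.cvtColor(im,6)[55:155,280:380]
_,m=cv2.threshold(g,70,255,cv2.THRESH_BINARY_INV)
for c in cv2.findContours(m,0,1)[0]:
    if cv2.contourArea(c)>1000:
        e=cv2.fitEllipse(c); uv=np.array(e[0])+[280,55]; p=ray('wrist',uv,.066,T);print(uv,e[1:],p)
        print(e[1][1]*(T[2,3]-.066)/326.8/.95)
for r in (200,):
    pass
print(ray('wrist',(256,16),.014,T),ray('wrist',(405,18),.014,T), 'rack far corners')
E
```

```text
[0.5228 0.1329 0.0816] [-1.5519  0.3641  5.209 ]
[328.7684 106.5406] ((76.26258087158203, 79.84237670898438), 23.130794525146484) [0.504  0.2084 0.066 ]
0.037202400200121444
[0.4551 0.2416 0.014 ] [0.5317 0.2621 0.014 ] rack far corners
```

Request:
{"op": "apply_moves", "data": {
  "rows": [
    [0,0,-1,0,0,0,1],
    [0,0,-1,0,0,0,1],
    [0,0,0,0,0,0,1],
    [0,0,0,0,0,0,1]
  ]
}}

```text
time: 8.75
ee_pos: [0.5228, 0.1329, 0.0798]
tcp_rot: [180.0, -0.0, 105.6]
wrist_force: [-1.3, 0.3, 6.9]
opening: 0.0002
```

Request:
{"op": "apply_moves", "data": {
  "rows": [
    [0,0,-1.3,0,0,0,1],
    [0,0,0,0,0,0,1],
    [0,0,0,0,0,0,1],
    [0,0,0,0,0,0,1],
    [0,0,0,0,0,0,1]
  ]
}}

```text
time: 9.38
ee_pos: [0.5229, 0.1329, 0.0788]
tcp_rot: [179.9, -0.0, 105.6]
wrist_force: [-1.5, -0.2, 10.0]
opening: 0.0002
```

```bash
python3 - <<'E'
from h import *
for i in range(4):
    o=get_obs(); print(o['ee_pos'],o['wrist_force']); camera('wrist')
E
```

```text
[0.5229 0.1329 0.0788] [-1.4577 -0.2194  9.9862]
[0.5229 0.1329 0.0788] [-2.5741 -0.0264  9.6323]
[0.5229 0.1329 0.0788] [-1.7062  0.6766  9.9842]
[0.5229 0.1329 0.0788] [-3.1699  0.8799  8.9877]
```

The middle foot reads about 9.7 N at roughly 4.3 mm, so it is the medium one. Now the right foot.

Request:
{"op": "apply_moves", "data": {
  "rows": [
    [0,0,5,0,0,0,1],
    [0,0,12,0,0,0,1],
    [5,-18,0,0,0,0,1],
    [5,-18,0,0,0,0,1],
    [5,-18,0,0,0,0,1],
    [4,-18,0,0,0,0,1],
    [0,0,-8,0,0,0,1],
    [0,0,-2,0,0,0,1],
    [0,0,-1,0,0,0,1],
    [0,0,0,0,0,0,1],
    [0,0,0,0,0,0,1]
  ]
}}

```text
time: 10.95
ee_pos: [0.5417, 0.0611, 0.0842]
tcp_rot: [180.0, 0.0, 105.7]
wrist_force: [-0.2, -0.2, 0.1]
opening: -0.0
```

```bash
python3 - <<'E'
from h import *
o=get_obs();print(o['ee_pos'],o['wrist_force'],o['tcp_rot']);T=wT(o)
im=np.ascontiguousarray(camera('wrist')[:,:,::-1]);cv2.imwrite('pics/w4.png',im)
g=cv2.cvtColor(im,6)[55:155,280:380]
_,m=cv2.threshold(g,70,255,cv2.THRESH_BINARY_INV)
for c in cv2.findContours(m,0,1)[0]:
    if cv2.contourArea(c)>1000:
        e=cv2.fitEllipse(c); uv=np.array(e[0])+[280,55]; p=ray('wrist',uv,.066,T);print(uv,e[1:],p)
E
```

```text
[0.5417 0.0611 0.0842] [-0.1892 -0.2056  0.0649] [179.9852   0.0018 105.6578]
[327.4692 107.5664] ((75.931640625, 80.1235580444336), 24.008358001708984) [0.5226 0.1359 0.066 ]
```

View pics/w4.png

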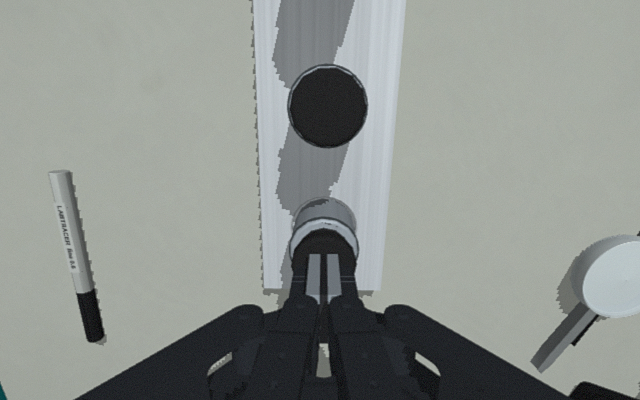

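Request:
{"op": "apply_moves", "data": {
  "rows": [
    [0,0,-1,0,0,0,1],
    [0,0,-1,0,0,0,1],
    [0,0,-1,0,0,0,1],
    [0,0,0,0,0,0,1],
    [0,0,0,0,0,0,1]
  ]
}}

```text
time: 11.62
ee_pos: [0.542, 0.0609, 0.0819]
tcp_rot: [179.9, 0.0, 105.6]
wrist_force: [-2.2, -0.0, 7.0]
opening: 0.0002
```

Request:
{"op": "apply_moves", "data": {
  "rows": [
    [0,0,-1,0,0,0,1],
    [0,0,-1,0,0,0,1],
    [0,0,0,0,0,0,1],
    [0,0,0,0,0,0,1]
  ]
}}

```text
time: 12.12
ee_pos: [0.5422, 0.0609, 0.0806]
tcp_rot: [179.9, 0.0, 105.6]
wrist_force: [-2.2, -0.5, 12.0]
opening: 0.0001
```

Request:
{"op": "apply_moves", "data": {
  "rows": [
    [0,0,-1,0,0,0,1],
    [0,0,-1,0,0,0,1],
    [0,0,-0.5,0,0,0,1],
    [0,0,0,0,0,0,1],
    [0,0,0,0,0,0,1],
    [0,0,0,0,0,0,1],
    [0,0,0,0,0,0,1]
  ]
}}

```text
time: 13.0
ee_pos: [0.5424, 0.0609, 0.079]
tcp_rot: [179.8, 0.0, 105.6]
wrist_force: [-4.5, 0.2, 17.9]
opening: 0.0004
```

```bash
python3 - <<'E'
from h import *
for i in range(4):
    o=get_obs(); print(o['ee_pos'],o['wrist_force']); camera('wrist')
E
```

```text
[0.5424 0.0609 0.079 ] [-4.5499  0.178  17.9202]
[0.5424 0.0609 0.079 ] [-4.8577 -0.7056 17.1794]
[0.5424 0.0609 0.079 ] [-5.1662  0.7013 18.0331]
[0.5424 0.0609 0.079 ] [-4.7089 -0.7273 17.5662]
```

The right foot reads about 17.7 N at 4 mm, so it is the hard one. I'll lift, open and centre for the grasp.

Request:
{"op": "apply_moves", "data": {
  "rows": [
    [0,0,5,0,0,0,1],
    [0,0,20,0,0,0,1],
    [0,0,22,0,0,0,0],
    [0,1.5,0,0,0,0,0],
    [0,0,0,0,0,0,0],
    [0,0,0,0,0,0,0],
    [0,0,0,0,0,0,0]
  ]
}}

```text
time: 14.08
ee_pos: [0.5414, 0.0623, 0.1228]
tcp_rot: [-179.9, -0.0, 105.6]
wrist_force: [0.6, 0.1, 0.2]
opening: 0.0853
```

```bash
python3 - <<'E'
from h import *
o=get_obs();print(o['ee_pos'],o['wrist_force'],o['opening'])
im=np.ascontiguousarray(camera('wrist')[:,:,::-1]);cv2.imwrite('pics/w5.png',im)
print(proj('wrist',[.5412,.0634,.066],wT(o)),proj('wrist',[.5412,.0609,.066],wT(o)))
E
```

```text
[0.5414 0.0623 0.1228] [0.5954 0.1088 0.1839] 0.0853038828852951
[323.5539 237.0436] [322.445  240.6857]
```

View pics/w5.png

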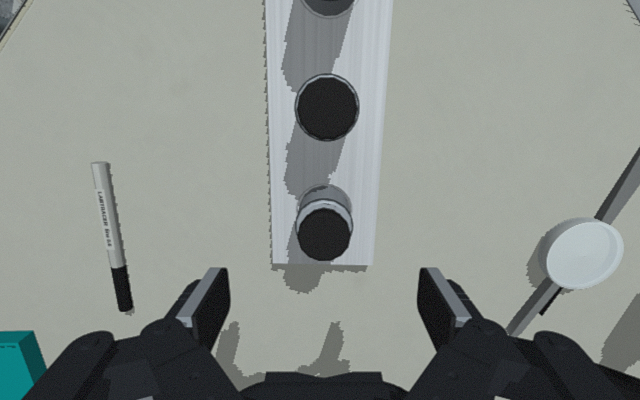

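The cap centre is at about (324,234), between jaws that are symmetric about column 322. Descending to grasp.

Request:
{"op": "apply_moves", "data": {
  "rows": [
    [0,1,-25,0,0,0,0],
    [0,0,-25,0,0,0,0],
    [0,0,-25,0,0,0,0],
    [0,0,-14,0,0,0,0],
    [0,0,0,0,0,0,0],
    [0,0,0,0,0,0,0.6],
    [0,0,0,0,0,0,1],
    [0,0,0,0,0,0,1],
    [0,0,0,0,0,0,1],
    [0,0,0,0,0,0,1],
    [0,0,0,0,0,0,1]
  ],
  "grip_force": 40
}}

```text
time: 15.5
ee_pos: [0.5422, 0.0634, 0.0354]
tcp_rot: [179.9, 0.0, 105.6]
wrist_force: [-0.6, 0.0, 6.8]
opening: 0.0368
```

```bash
python3 - <<'E'
from h import *
o=get_obs();print(o['ee_pos'],o['wrist_force'],o['opening'])
cv2.imwrite('pics/w6.png',camera('wrist')[:,:,::-1])
E
```

```text
[0.5422 0.0634 0.0354] [-0.6389  0.0344  6.7801] 0.03678937510194138
```

View pics/w6.png

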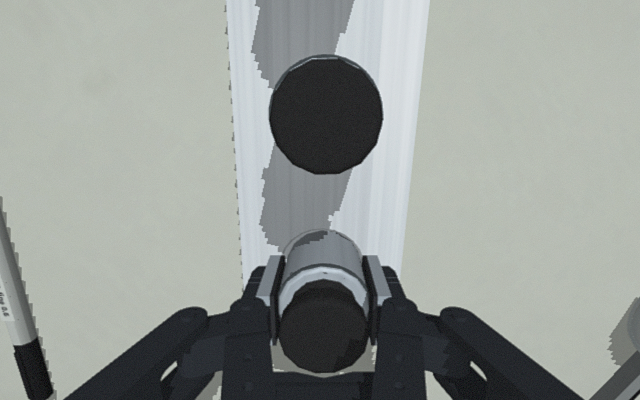

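The grasp holds: opening 36.8 mm, cap centred between the pads. Lifting a little first to check it.

Request:
{"op": "apply_moves", "data": {
  "rows": [
    [0,0,5,0,0,0,1],
    [0,0,10,0,0,0,1],
    [0,0,25,0,0,0,1],
    [0,0,30,0,0,0,1],
    [0,0,30,0,0,0,1],
    [0,0,0,0,0,0,1],
    [0,0,0,0,0,0,1]
  ]
}}

```text
time: 16.42
ee_pos: [0.5414, 0.0633, 0.1339]
tcp_rot: [-180.0, -0.0, 105.6]
wrist_force: [-0.5, 0.0, -0.7]
opening: 0.0364
```

```bash
python3 - <<'E'
from h import *
o=get_obs();print(o['ee_pos'],o['wrist_force'],o['opening'],o['tcp_rot'])
cv2.imwrite('pics/w7.png',camera('wrist')[:,:,::-1])
E
```

```text
[0.5414 0.0633 0.1339] [-0.4706  0.0284 -0.7497] 0.036441027138584305 [-179.9581   -0.0053  105.6257]
```

View pics/w7.png

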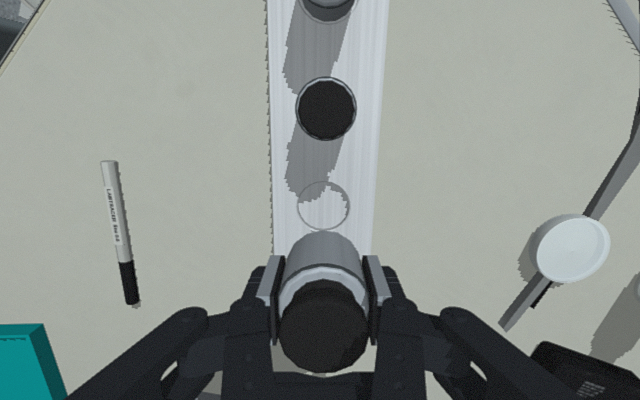

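The hard foot is lifted (0.75 N weight) and upright; the empty seat shows at (323,206). Moving over the grey tray.

Request:
{"op": "apply_moves", "data": {
  "rows": [
    [-10,-32,0,0,0,0,1],
    [-10,-32,0,0,0,0,1],
    [-10,-32,0,0,0,0,1],
    [-10,-32,0,0,0,0,1],
    [-10,-32,0,0,0,0,1],
    [-10,-32,0,0,0,0,1],
    [-10,-32,0,0,0,0,1],
    [-10,-32,0,0,0,0,1],
    [-10,-33,0,0,0,0,1],
    [0,0,0,0,0,0,1],
    [0,0,0,0,0,0,1]
  ]
}}

```text
time: 17.85
ee_pos: [0.4513, -0.2253, 0.1337]
tcp_rot: [-179.9, -0.1, 105.6]
wrist_force: [-0.3, -0.8, -0.1]
opening: 0.0369
```

```bash
python3 - <<'E'
from h import *
o=get_obs();print(o['ee_pos'],o['wrist_force'],o['opening'],o['tcp_rot'])
cv2.imwrite('pics/w8.png',camera('wrist')[:,:,::-1]); cv2.imwrite('pics/t8.png',camera('top')[100:300,240:480,::-1].repeat(3,0).repeat(3,1))
T=wT(o)
print([proj('wrist',[.451+a*.056,-.226+b*.056,.016],T) for a in(-1,1) for b in (-1,1)])
E
```

```text
[ 0.4513 -0.2253  0.1337] [-0.313  -0.8288 -0.0954] 0.03692651059922733 [-179.9459   -0.0691  105.6011]
[array([238.8618, 253.1457]), array([268.808 , 117.4251]), array([368.3953, 285.4014]), array([414.8493, 159.1663])]
```

View pics/w8.png

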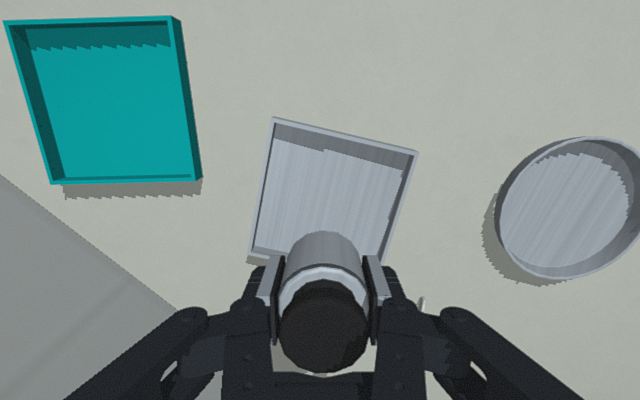

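View pics/t8.png

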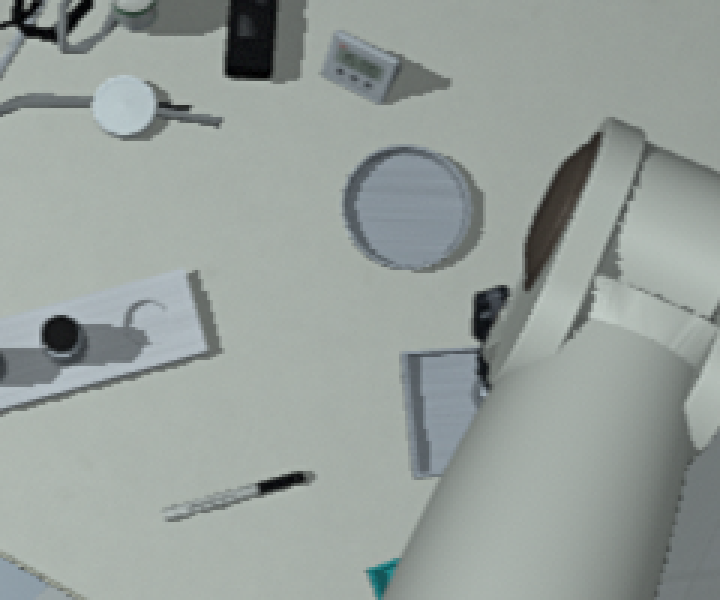

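The grey tray's rim corners at (273,117), (418,152) and (250,253) match the prediction within a few mm. Lowering the foot.

Request:
{"op": "apply_moves", "data": {
  "rows": [
    [0,0,-30,0,0,0,1],
    [0,0,-30,0,0,0,1],
    [0,0,-25,0,0,0,1],
    [0,0,-10,0,0,0,1],
    [0,0,-4,0,0,0,1],
    [0,0,0,0,0,0,1],
    [0,0,-2,0,0,0,1],
    [0,0,0,0,0,0,1]
  ]
}}

```text
time: 18.95
ee_pos: [0.4518, -0.2258, 0.0339]
tcp_rot: [180.0, 0.0, 105.6]
wrist_force: [-0.1, 0.0, -1.3]
opening: 0.0367
```

Request:
{"op": "apply_moves", "data": {
  "rows": [
    [0,0,-1,0,0,0,1],
    [0,0,-1,0,0,0,1],
    [0,0,-1,0,0,0,1],
    [0,0,0,0,0,0,1]
  ]
}}

```text
time: 19.45
ee_pos: [0.4516, -0.2257, 0.0304]
tcp_rot: [-180.0, -0.0, 105.6]
wrist_force: [0.5, 0.3, -0.3]
opening: 0.0369
```

Request:
{"op": "apply_moves", "data": {
  "rows": [
    [0,0,-1,0,0,0,1],
    [0,0,0,0,0,0,1]
  ]
}}

```text
time: 19.7
ee_pos: [0.4517, -0.2257, 0.0304]
tcp_rot: [180.0, 0.0, 105.6]
wrist_force: [-3.6, 2.1, 7.7]
opening: 0.0365
```

That's floor contact (7.7 N) at the expected height. I'll release with a partial opening, then lift.

Request:
{"op": "apply_moves", "data": {
  "rows": [
    [0,0,0.5,0,0,0,0.5],
    [0,0,0,0,0,0,0.38],
    [0,0,0,0,0,0,0.38],
    [0,0,0,0,0,0,0.38]
  ]
}}

```text
time: 20.2
ee_pos: [0.4516, -0.2257, 0.0299]
tcp_rot: [-180.0, -0.0, 105.6]
wrist_force: [-0.7, 0.8, 0.1]
opening: 0.0531
```

Request:
{"op": "apply_moves", "data": {
  "rows": [
    [0,0,10,0,0,0,0.38],
    [0,0,20,0,0,0,0.38],
    [0,0,30,0,0,0,0.38],
    [0,0,35,0,0,0,0],
    [0,0,5,0,0,0,0],
    [0,0,0,0,0,0,0]
  ]
}}

```text
time: 20.95
ee_pos: [0.4517, -0.2258, 0.1302]
tcp_rot: [180.0, 0.0, 105.6]
wrist_force: [0.1, -0.4, -0.4]
opening: 0.085
```

```bash
python3 - <<'E'
from h import *
o=get_obs();print(o['ee_pos'],o['wrist_force'],o['opening'],o['tcp_rot'])
cv2.imwrite('pics/w9.png',camera('wrist')[:,:,::-1])
T=wT(o); np.save('T9.npy',T); print(proj('wrist',[.4516,-.2257,.061],T))
E
```

```text
[ 0.4517 -0.2258  0.1302] [ 0.0712 -0.4271 -0.3691] 0.08503521340762427 [179.9772   0.0211 105.6258]
[322.9585 230.819 ]
```

View pics/w9.png

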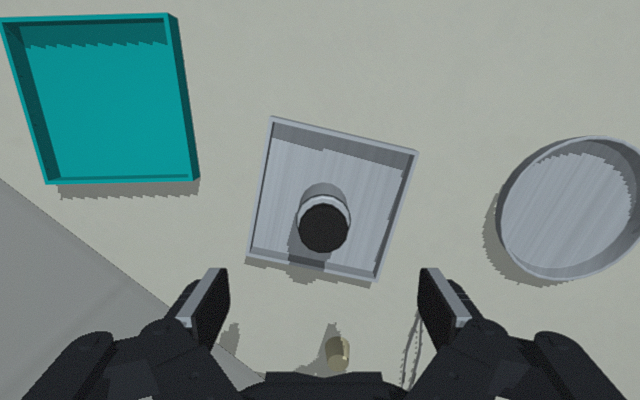

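The hard foot stands upright in the grey tray, cap at (323,229), about centred. Now back to the soft foot in the left seat.

Request:
{"op": "apply_moves", "data": {
  "rows": [
    [4,31,0,0,0,0,0],
    [4,31,0,0,0,0,0],
    [4,31,0,0,0,0,0],
    [4,31,0,0,0,0,0],
    [4,31,0,0,0,0,0],
    [4,31,0,0,0,0,0],
    [4,31,0,0,0,0,0],
    [4,31,0,0,0,0,0],
    [4,31,0,0,0,0,0],
    [4,31,0,0,0,0,0],
    [4,31,0,0,0,0,0],
    [4,31,0,0,0,0,0],
    [4,31,0,0,0,0,0],
    [0,30,0,0,0,0,0],
    [0,0,0,0,0,0,0],
    [0,0,0,0,0,0,0]
  ]
}}

```text
time: 23.0
ee_pos: [0.5032, 0.2068, 0.1291]
tcp_rot: [-179.9, 0.0, 105.6]
wrist_force: [-0.4, 0.2, 0.5]
opening: 0.0854
```

```bash
python3 - <<'E'
from h import *
o=get_obs();print(o['ee_pos'],o['wrist_force'],o['opening'],o['tcp_rot'])
cv2.imwrite('pics/w10.png',camera('wrist')[:,:,::-1])
T=wT(o); print(proj('wrist',[.504,.207,.066],T))
E
```

```text
[0.5032 0.2068 0.1291] [-0.3871  0.1805  0.5469] 0.08544570624909238 [-179.9057    0.0235  105.6388]
[324.6898 234.6527]
```

View pics/w10.png

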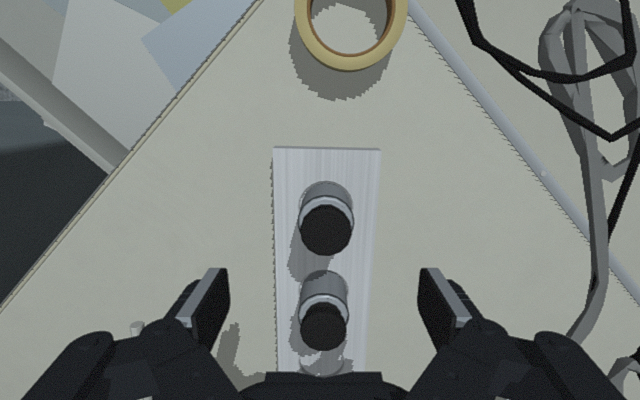

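The soft foot's cap is at (326,230), centred between the jaws. Descending and gripping.

Request:
{"op": "apply_moves", "data": {
  "rows": [
    [1,1,-25,0,0,0,0],
    [0,0,-25,0,0,0,0],
    [0,0,-25,0,0,0,0],
    [0,0,-15,0,0,0,0],
    [0,0,-5,0,0,0,0],
    [0,0,0,0,0,0,0.6],
    [0,0,0,0,0,0,1],
    [0,0,0,0,0,0,1],
    [0,0,0,0,0,0,1],
    [0,0,0,0,0,0,1],
    [0,0,0,0,0,0,1]
  ],
  "grip_force": 40
}}

```text
time: 24.42
ee_pos: [0.5052, 0.2086, 0.0361]
tcp_rot: [179.9, -0.0, 105.6]
wrist_force: [-0.8, -0.3, 6.4]
opening: 0.0373
```

Request:
{"op": "apply_moves", "data": {
  "rows": [
    [0,0,5,0,0,0,1],
    [0,0,10,0,0,0,1],
    [0,0,25,0,0,0,1],
    [0,0,30,0,0,0,1],
    [0,0,30,0,0,0,1],
    [0,0,0,0,0,0,1],
    [0,0,0,0,0,0,1]
  ]
}}

```text
time: 25.3
ee_pos: [0.5044, 0.2082, 0.1344]
tcp_rot: [-180.0, 0.0, 105.6]
wrist_force: [-0.5, -0.2, -1.2]
opening: 0.0366
```

```bash
python3 - <<'E'
from h import *
o=get_obs();print(o['ee_pos'],o['wrist_force'],o['opening'],o['tcp_rot'])
cv2.imwrite('pics/w11.png',camera('wrist')[:,:,::-1])
E
```

```text
[0.5044 0.2082 0.1344] [-0.47   -0.1571 -1.2142] 0.03657355098389776 [-179.964     0.0037  105.6289]
```

View pics/w11.png

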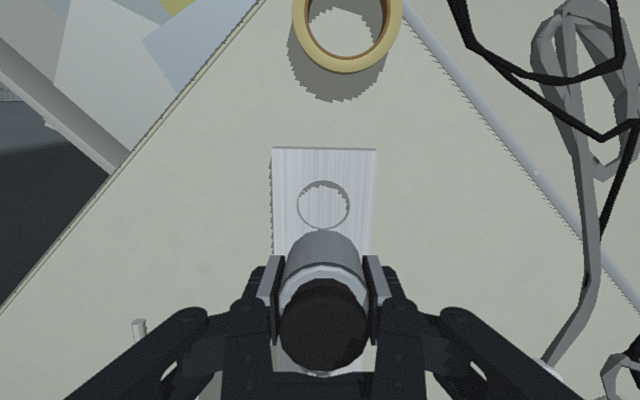

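The soft foot is lifted cleanly and the left seat is empty. Moving to the round dish.

Request:
{"op": "apply_moves", "data": {
  "rows": [
    [11,-32,0,0,0,0,1],
    [11,-32,0,0,0,0,1],
    [11,-32,0,0,0,0,1],
    [11,-32,0,0,0,0,1],
    [11,-32,0,0,0,0,1],
    [11,-32,0,0,0,0,1],
    [11,-32,0,0,0,0,1],
    [11,-32,0,0,0,0,1],
    [11,-32,0,0,0,0,1],
    [11,-32,0,0,0,0,1],
    [11,-32,0,0,0,0,1],
    [11,-32,0,0,0,0,1],
    [3,-4,0,0,0,0,1],
    [0,0,0,0,0,0,1],
    [0,0,0,0,0,0,1]
  ]
}}

```text
time: 27.22
ee_pos: [0.6394, -0.1787, 0.1347]
tcp_rot: [-180.0, -0.0, 105.7]
wrist_force: [0.2, -0.3, -0.7]
opening: 0.0369
```

```bash
python3 - <<'E'
from h import *
o=get_obs();print(o['ee_pos'],o['wrist_force'],o['opening'],o['tcp_rot'])
im=np.ascontiguousarray(camera('wrist')[:,:,::-1])
T=wT(o)
for a in np.linspace(0,2*np.pi,60):
    p=proj('wrist',[.6396+.06*np.cos(a),-.1802+.06*np.sin(a),.016],T); cv2.circle(im,(int(p[0]),int(p[1])),1,(0,0,255),-1)
cv2.imwrite('pics/w12.png',im)
E
```

```text
[ 0.6394 -0.1787  0.1347] [ 0.1825 -0.2674 -0.7053] 0.03690613709148802 [-179.9682   -0.0321  105.6791]
```

View pics/w12.png

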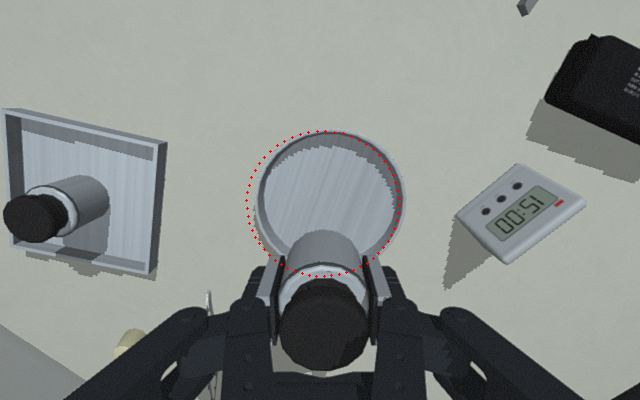

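The dish overlay is about 6 px (5 mm) left of the actual rim, so I'll shift +3 mm in x. Then lower.

Request:
{"op": "apply_moves", "data": {
  "rows": [
    [3,0,-30,0,0,0,1],
    [0,0,-30,0,0,0,1],
    [0,0,-25,0,0,0,1],
    [0,0,-10,0,0,0,1],
    [0,0,-4,0,0,0,1],
    [0,0,-1,0,0,0,1],
    [0,0,-1,0,0,0,1],
    [0,0,0,0,0,0,1]
  ]
}}

```text
time: 28.28
ee_pos: [0.6429, -0.1798, 0.0346]
tcp_rot: [180.0, 0.0, 105.6]
wrist_force: [1.1, 0.6, -0.4]
opening: 0.0369
```

Request:
{"op": "apply_moves", "data": {
  "rows": [
    [0,0,-1,0,0,0,1],
    [0,0,-1,0,0,0,1],
    [0,0,0,0,0,0,1]
  ]
}}

```text
time: 28.65
ee_pos: [0.6426, -0.1797, 0.0318]
tcp_rot: [-180.0, -0.0, 105.6]
wrist_force: [0.3, 0.1, -1.4]
opening: 0.0367
```

Request:
{"op": "apply_moves", "data": {
  "rows": [
    [0,0,-1,0,0,0,1],
    [0,0,-0.5,0,0,0,1],
    [0,0,0,0,0,0,1]
  ]
}}

```text
time: 29.02
ee_pos: [0.6427, -0.1797, 0.0311]
tcp_rot: [180.0, 0.0, 105.6]
wrist_force: [-3.4, 0.8, 5.1]
opening: 0.037
```

Floor contact at the predicted height. Releasing with a partial opening.

Request:
{"op": "apply_moves", "data": {
  "rows": [
    [0,0,0.5,0,0,0,0.5],
    [0,0,0,0,0,0,0.38],
    [0,0,0,0,0,0,0.38],
    [0,0,0,0,0,0,0.38],
    [0,0,10,0,0,0,0.38],
    [0,0,20,0,0,0,0.38],
    [0,0,30,0,0,0,0.38],
    [0,0,35,0,0,0,0.38],
    [0,0,20,0,0,0,0.38],
    [0,0,0,0,0,0,0.38]
  ]
}}

```text
time: 30.28
ee_pos: [0.6437, -0.18, 0.1494]
tcp_rot: [179.8, 0.1, 105.6]
wrist_force: [0.6, -0.3, 0.5]
opening: 0.0531
```

```bash
python3 - <<'E'
from h import *
o=get_obs();print(o['ee_pos'],o['wrist_force'],o['opening'],o['tcp_rot'])
cv2.imwrite('pics/w13.png',camera('wrist')[:,:,::-1])
cv2.imwrite('pics/s13.png',cv2.resize(camera('side')[140:300,220:460,::-1],None,fx=3,fy=3))
E
```

```text
[ 0.6437 -0.18    0.1494] [ 0.6043 -0.2536  0.4538] 0.05307448257431835 [179.7629   0.1433 105.6279]
```

View pics/w13.png

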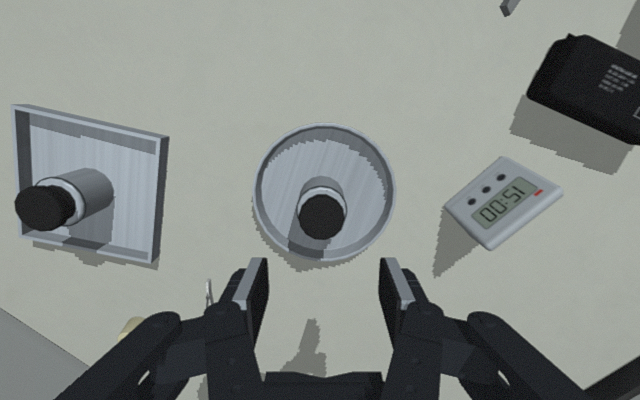

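View pics/s13.png

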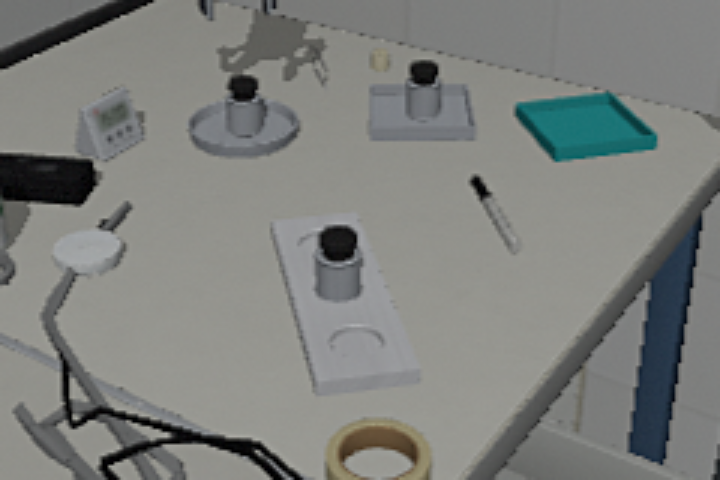

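Both cameras show the soft foot upright in the dish near its centre, the hard foot upright in the grey tray, and the medium foot in the middle seat. The gripper is clear, so I'll settle and hand in.

Request:
{"op": "apply_moves", "data": {
  "rows": [
    [0,0,30,0,0,0,0.38],
    [0,0,0,0,0,0,0.38],
    [0,0,0,0,0,0,0.38],
    [0,0,0,0,0,0,0.38]
  ]
}}

```text
time: 30.88
ee_pos: [0.6422, -0.1796, 0.1745]
tcp_rot: [-179.9, -0.1, 105.6]
wrist_force: [0.2, 0.0, 0.3]
opening: 0.0531
```

```bash
python3 - <<'E'
from h import *
print(get_obs()['ee_pos'], job_done())
E
```

```text
the job is handed in; nothing more can be done
[ 0.6422 -0.1796  0.1745] None
```

The job is done and handed in at about 31 s of the 72 s allowed; the system gave no verdict. I pressed the feet from left to right and held each for about half a second or more:

| Foot | Press depth | Push-back | Result | Where it ended |
|---|---|---|---|---|
| Left | about 4.6 mm | about 5.1 N | soft | upright in the round dish |
| Middle | about 4.3 mm | about 9.7 N | medium | not moved, still in its seat |
| Right | about 4.0 mm | about 17.7 N | hard | upright in the grey square tray |

- **Placement:** both feet met the container floor at the height I expected. The last wrist and side pictures show both upright and near centre, the medium foot in its seat, and the gripper clear of everything.
- **Bystanders:** none looked moved in the pictures I took, but I did not measure their positions.
- **Disagreement:** the wrist and top cameras differed by about 3 to 5 mm on foot and dish positions. I took values in between, well inside the tolerances, and pressing and grasping showed no problem.

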